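Dock the bottle carrier in the corner stop

TASK

Push the white bottle carrier across the bench into the L-shaped metal stop, until it sits square and flush in the corner, against both the long rail and the short rail. Push on the outside of the carrier only: do not grip, lift or tip it, do not reach into it or touch its small bottles, and leave the big bottle, the steel beaker and the jar where they stand. Finish with the hand clear.

Things in the scene. Friction and masses are not known exactly. Their poses are not given: they have to be found in the camera images.
- carrier: White plastic open box, loose on the bench: outside 116 mm along its x, 172 mm along its y, 45 mm high, walls 4 mm, 2 x 3 pockets with five small bottles (tops 80 mm above the bench). Origin: centre of its underside, z up. Loaded 0.6 to 0.9 kg, up to about 11 N to slide. It starts about 40 to 80 mm from the long rail and 60 to 150 mm from the short one, turned up to 0.3 rad.
- stop: L-shaped aluminium stop screwed to the bench, rails 8 mm thick, 30 mm high, each with a 4 mm high foot outside. Origin: the inner corner at bench level. Long rail: 320 mm from the corner along -y, inner face at x = 0. Short rail: 98 mm along -x, inner face at y = 0. The docked carrier, axes parallel, has its origin at x = -58, y = -86 mm here: it is pushed to +x and +y.
- vial0: Small amber bottle with a blue cap, loose in a pocket of the carrier, diameter 44 mm, 76 mm high; origin: centre of its underside, 4 mm above the carrier's underside, at x = -28, y = -56 mm in the carrier's frame. Not to be touched.
- vial1: Small amber bottle with a blue cap, loose in a pocket of the carrier, diameter 44 mm, 76 mm high; origin: centre of its underside, 4 mm above the carrier's underside, at x = -28, y = 0 mm in the carrier's frame. Not to be touched.
- vial2: Small amber bottle with a blue cap, loose in a pocket of the carrier, diameter 44 mm, 76 mm high; origin: centre of its underside, 4 mm above the carrier's underside, at x = -28, y = 56 mm in the carrier's frame. Not to be touched.
- vial3: Small amber bottle with a blue cap, loose in a pocket of the carrier, diameter 44 mm, 76 mm high; origin: centre of its underside, 4 mm above the carrier's underside, at x = 28, y = 0 mm in the carrier's frame. Not to be touched.
- vial4: Small amber bottle with a blue cap, loose in a pocket of the carrier, diameter 44 mm, 76 mm high; origin: centre of its underside, 4 mm above the carrier's underside, at x = 28, y = 56 mm in the carrier's frame. Not to be touched.
- big_bottle: Bystander: large amber bottle, diameter 68 mm, 135 mm high, standing on the bench beyond the short rail; origin: centre of its underside.
- beaker: Bystander: open steel beaker, diameter 70 mm at the rim, 80 mm high, standing behind the long rail; origin: centre of its underside.
- jar: Bystander: white jar with a black lid, diameter 60 mm, 60 mm high, standing on the bench to the right of the carrier; origin: centre of its underside.
Mind the look-alikes: they are no part of the job. There is more than one size of the carrier; the job needs the largest.

How it is judged:
At the end, for the whole second after the job is handed in: The carrier stands flat and still in the corner: within 5 mm of flush with both rails and within 0.04 rad (2.3 degrees) of square to them; the five small bottles stand upright in their pockets and the big bottle, beaker and jar have not moved more than 15 mm (x of carrier in the frame of stop between -0.063 and -0.053 m and y of carrier in the frame of stop between -0.091 and -0.081 m and angle between the x axis of carrier and the x axis of stop, either way round below 0.04 rad and angle between carrier's own z axis and vertical below 0.03 rad and height (world z) of carrier below 0.004 m and linear speed of carrier below 0.01 m/s and horizontal distance between each of vial0, vial1, vial2, vial3, vial4 and carrier below 0.075 m and angle between each of vial0, vial1, vial2, vial3, vial4's own z axis and vertical below 0.15 rad and height (world z) of each of vial0, vial1, vial2, vial3, vial4 below 0.01 m and distance of each of big_bottle, beaker, jar from where it was at the start of the episode below 0.015 m); the robot touches nothing.
It fails at once if the carrier was lifted or tipped (over 10 mm or 0.1 rad) (height (world z) of carrier above 0.01 m or angle between carrier's own z axis and vertical above 0.1 rad).
It fails at once if the hand reached into the carrier or gripped its wall instead of pushing on its outside (x of the grasp point in the frame of carrier between -0.059 and 0.059 m and y of the grasp point in the frame of carrier between -0.087 and 0.087 m and z of the grasp point in the frame of carrier below 0.06 m).
It fails at once if the robot touched a small bottle in the carrier (over 1 N) (contact force between any of the fingers, the arm and vial0 above 1 N or contact force between any of the fingers, the arm and vial1 above 1 N or contact force between any of the fingers, the arm and vial2 above 1 N or contact force between any of the fingers, the arm and vial3 above 1 N or contact force between any of the fingers, the arm and vial4 above 1 N).
It fails at once if a small bottle was lifted out of its pocket (over 15 mm) (z of any of vial0, vial1, vial2, vial3, vial4 in the frame of carrier above 0.019 m).
It fails at once if the big bottle, beaker or jar was moved over 15 mm or tipped (distance of any of big_bottle, beaker, jar from where it was at the start of the episode above 0.015 m or angle between any of big_bottle, beaker, jar's own z axis and vertical above 0.2 rad).
It also fails if it takes over 51 s, if anything falls off the work surface, if the arm or the gripper's body presses on something with over 40 N, if the wrist force passes 120 N, or if a joint passes its speed limit or range.

ROBOT

A 7-joint arm with a two-finger parallel gripper is mounted at the origin on the work surface. World frame = base frame: x ahead of the robot, y to its left, z up, the work surface at z = 0. Lengths are in m, angles in rad, forces in N, time in s.
With the tool pointing down it reaches from about 0.425 to 0.875 m from the base axis. Payload 4.7 kg.
Tool frame: the origin (TCP) lies at the very end of the fingers, on their centre line; the grasp point (between the pads) lies 19 mm behind it; z points along the fingers, y is the line along which they close (so a half turn about z gives the same grasp; the last joint's range is limited). The gripper opens to 87 mm and grips with 3 to 60 N. Pads are 19 mm wide; open, the fingers measure 117 mm over their backs; the gripper's body (75 mm by 190 mm) begins 51 mm behind the grasp point.
Start: joints at [1.3, 0.321, -0.07, 1.45, 0.023, 1.371, -0.057], TCP at [0.183, -0.624, 0.223] pointing down, gripper open.
Joint ranges: [-2.86, 2.86], [-0.3, 2.09], [-1.38, 1.24], [0.06, 2.45], [-1.56, 4.7], [0.09, 2.05], [-2.69, 2.69]. Speed limits (rad/s): [2.57, 2.57, 3.14, 3.14, 3.14, 3.14, 3.14].

INTERFACE

Orientations are given as a rotation vector (axis times angle).
In Python, from bench import ctrl, vision gives the robot as it stands.
- The arm moves only by the tool jog_arm, never from a script. Its argument "increments" is a list of rows, each an object of numbers: "tx", "ty", "tz": the shift along the tool's x, y, z in mm; "wx", "wy", "wz": the turn, a rotation vector about the tool's x, y, z in rad; "gripper": the opening, from 0 (shut) to 1 (fully open). In form: [{"tx": .., "ty": .., "tz": .., "wx": .., "wy": .., "wz": .., "gripper": ..}, ...]. A call has exactly 5 rows; each row is the pose to reach, as a shift and turn from the pose commanded when the call began, along the tool's axes at that moment; what a row does not reach only later rows make up. A row lasts 1/12 s, in which the tool goes at most 41.7 mm and 7.16 degrees, less where a joint would pass 70% of its speed; a pose out of reach is approached as far as the arm can. A call with a gripper value outside its range is refused whole. The fingers move at their own pace and stop on an object; "grip_force" is the grip in N (left out, the last holds). Time passes only in rows, so rows that repeat a pose let the fingers close, or fill a call up. It gives the time, the measured TCP pose, the force, the opening and the grip force at its end, in the units of the state.
- ctrl.get_state(): the state, without advancing time (a new reading comes with each control period).
- vision.get_image(name): name is "side" or "top" or "wrist"; returns a dict with "color" (400x640x3 uint8, blue, green, red), "fx", "fy", "cx", "cy" (pixels), "extrinsics" (4x4, takes a point from world to camera coordinates). Camera axes: x right, y down, z forward; pixel columns grow to the right and rows downward; lengths in m; the calibration is good to about 2 mm. A picture is of the moment at which its call begins. There is no depth.
- ctrl.close_job(): hands the job in; it is judged then, once.
Trained networks look in the newest picture that a camera, given by its name, has taken for a name from the list of things; names that differ only in an ending like _2 or _b are one class to them, and where a whole thing is asked for, a point or a joint stands for the part that bears it (a point fixed in the world has none). Each returns a list of dicts, best first, with "conf" (0 to 1); they miss things now and then, are a little off and sometimes report something else, mostly with a low value. They report only what shows in the picture. A call takes as long as a camera call. They do not tell look-alikes from the thing itself.
- vision.spot_in(camera, thing): "bbox" ([left, top, right, bottom] in pixels, round what is visible of it).
The state is a dict: "time": time; "joint_positions": joint angles; "qd": joint speeds; "joint_torque": joint torques, N m; "position": TCP position; "tool_rot": TCP orientation; "ft_force": force on the tool from outside, world axes, zero at the start; "torque": the same for the moment, N m; "grip_width": opening from 0.0 (shut) to 1.0 (fully open); "grip_force": force on a finger pad.
Only numpy, scipy, OpenCV 4.12 (cv2) and the standard library are available. Lean on these libraries where they do the work, as an engineer would, in place of code of your own. Each camera call takes 0.05 s, during which the arm holds its last target. There are 200 camera calls.

## Working session

There is one attempt and no reset: what is moved stays moved. The work goes in short steps, Python scripts to look and compute and a tool call to move; the robot and the scene stay as the last step left them, time stands still between calls to the robot, and variables do not carry over. Pictures are saved under pics/ and viewed, at most 10 in all, crops included, and the job is handed in when it is done.

Besides the shell and the picture viewer there is one more tool, called as name(argument=value, ...) on one line, values as JSON. jog_arm: Moves the arm, as the interface text tells. Its arguments: {"type":"object","properties":{"increments":{"type":"array"},"grip_force":{"type":"number"}},"required":["increments"]}

```bash
mkdir -p pics; python3 - <<'E'
from bench import ctrl, vision
import cv2,numpy as np
s=ctrl.get_state();print(s['time'],s['position'],s['tool_rot'],s['ft_force'])
for n in ['top','side']:
    i=vision.get_image(n);cv2.imwrite(f'pics/{n}0.png',i['color'])
    print(n,i['fx'],i['fy'],i['cx'],i['cy'],np.round(i['extrinsics'],4).tolist())
    for t in ['carrier','stop','big_bottle','beaker','jar']:
        print(t,[(np.round(d['bbox']).tolist(),round(d['conf'],2)) for d in vision.spot_in(n,t)])
E
```

```text
0.0 [ 0.18243015 -0.62327439  0.22143221] [-3.10787766e+00 -4.45694855e-01  6.00069374e-04] [-0.16357771 -0.35654979  0.35257769]
top 361.34726566964594 361.34726566964594 315.55033155695384 202.5691844421299 [[-0.0068, -0.9999, -0.0115, -0.0657], [-0.9951, 0.0079, -0.0982, 0.5716], [0.0982, 0.0108, -0.9951, 0.7865], [0.0, 0.0, 0.0, 1.0]]
carrier [([314.0, 266.0, 356.0, 336.0], 0.95), ([264.0, 166.0, 351.0, 233.0], 0.68)]
stop [([199.0, 135.0, 350.0, 193.0], 0.83)]
big_bottle [([128.0, 157.0, 183.0, 192.0], 0.98)]
beaker [([259.0, 80.0, 293.0, 122.0], 0.78), ([320.0, 207.0, 342.0, 225.0], 0.35)]
jar [([421.0, 190.0, 455.0, 220.0], 0.66), ([129.0, 156.0, 179.0, 194.0], 0.33)]
side 512.3739626126963 512.3739626126963 323.1861400993398 195.0172203493389 [[-0.8329, -0.5534, -0.002, 0.4422], [-0.3561, 0.5387, -0.7636, 0.2731], [0.4236, -0.6353, -0.6457, 1.1196], [0.0, 0.0, 0.0, 1.0]]
carrier [([378.0, 202.0, 433.0, 249.0], 0.95), ([280.0, 174.0, 354.0, 235.0], 0.75), ([307.0, 245.0, 358.0, 306.0], 0.69)]
stop [([221.0, 165.0, 302.0, 264.0], 0.77)]
big_bottle [([202.0, 238.0, 237.0, 292.0], 0.55)]
beaker []
jar [([368.0, 139.0, 384.0, 162.0], 0.95), ([288.0, 193.0, 305.0, 212.0], 0.42), ([334.0, 179.0, 348.0, 201.0], 0.32)]
```

View pics/top0.png

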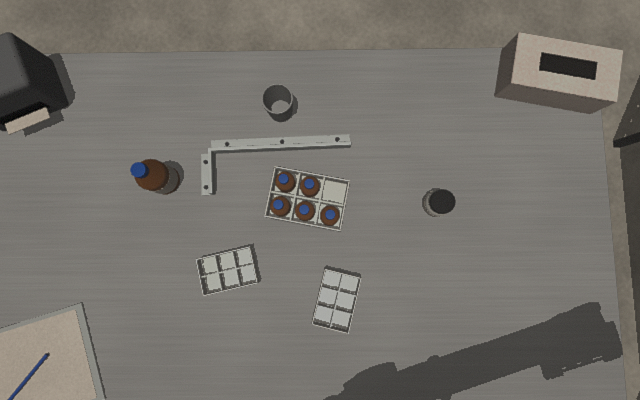

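View pics/side0.png

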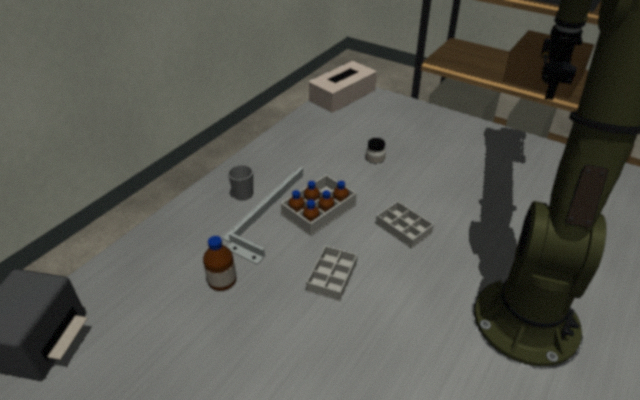

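The top view shows the loaded carrier (five bottles) at about (307,198), the L stop with its corner at about (212,152), the jar at (441,201), the beaker at (278,102) and the big bottle at (150,173). The side view agrees. Three things could be taken for the carrier: the loaded tray (307,198), an empty tray (228,270) and an empty tray (337,299). I choose the loaded one, which is also the largest, and check it in a close crop.

```bash
python3 - <<'E'
import cv2
i=cv2.imread('pics/top0.png')[128:240,190:360]
cv2.imwrite('pics/crop0.png',cv2.convertScaleAbs(cv2.resize(i,None,fx=4.7,fy=4.7,interpolation=cv2.INTER_CUBIC),alpha=1.3))
E
```

```text
(no output)
```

View pics/crop0.png

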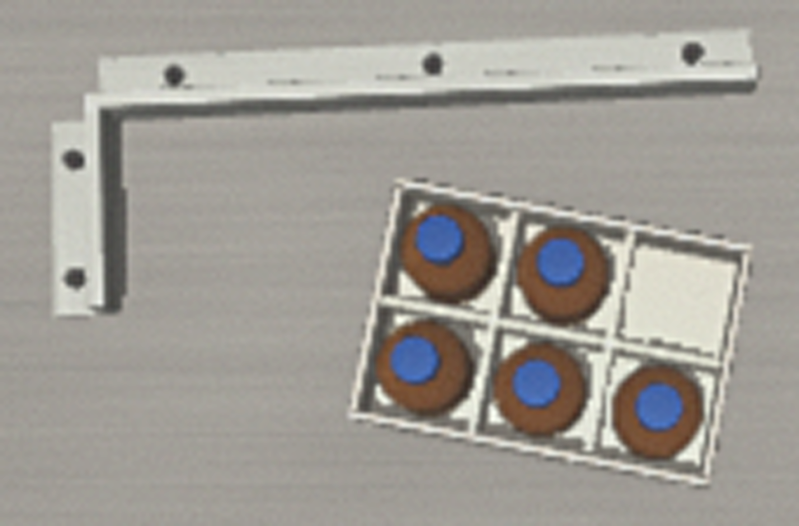

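The crop confirms it: five blue-capped bottles, with the empty pocket at the +x,-y corner as described. Tray corners in the crop are (398,180), (750,245), (708,483) and (351,416). The rail's inner top edge runs from (104,107) to (757,79), and the short rail's ends at (103,305).

```bash
cat > h.py <<'E'
import numpy as np
from bench import ctrl, vision
def world(im,px,z):
    E=im['extrinsics'];R,t=E[:3,:3],E[:3,3];c=-R.T@t
    d=R.T@np.array([(px[0]-im['cx'])/im['fx'],(px[1]-im['cy'])/im['fy'],1]);return (c+d*(z-c[2])/d[2])[:2]
def crop(p,x0,y0,f): return (p[0]+.5)/f+x0-.5,(p[1]+.5)/f+y0-.5
def rect(P):  # P: corners (++,+-,--,-+) -> centre, angle of x axis
    P=np.array(P);v=P[0]+P[1]-P[2]-P[3];w=P[0]+P[3]-P[1]-P[2]
    return P.mean(0),np.arctan2(v[1],v[0]),np.arctan2(-w[0],w[1]),np.hypot(*v)/2,np.hypot(*w)/2
E
python3 - <<'E'
from h import *
im=vision.get_image('top')
W=lambda p,z:world(im,crop(p,190,128,4.7),z)
P=[W(p,.045) for p in [(398,180),(750,245),(708,483),(351,416)]]
print('carrier',np.round(P,4),rect(P))
a,b,c=[W(p,.03) for p in [(104,107),(757,79),(103,305)]]
print('stop',a,b,c,np.hypot(*(b-a)),np.hypot(*(c-a)),'ang long',np.arctan2(*( (a-b)*[-1,1])),'short',np.arctan2(*(a-c)[::-1]))
for n,p,z in [('jar',(441,201),.06),('beaker',(278,102),.08),('big',(139,170),.135)]: print(n,world(im,p,z))
s=ctrl.get_state();print(s['time'])
from scipy.spatial.transform import Rotation as Ro
print(Ro.from_rotvec(s['tool_rot']).as_matrix().round(3))
E
```

```text
carrier [[ 0.6523  0.0213]
 [ 0.6197 -0.1451]
 [ 0.5079 -0.1238]
 [ 0.5403  0.0429]] (array([ 0.58003487, -0.05116216]), np.float64(-0.18922444565966273), np.float64(-0.19309927940758398), np.float64(0.11392613211472714), np.float64(0.16966344354567842))
stop [0.69273127 0.16664933] [ 0.70350626 -0.15102033] [0.5956185  0.16504793] 0.3178523394295938 0.09712597966314789 ang long 0.03390584783914177 short 0.016488592283860418
jar [ 0.56914695 -0.34082838]
beaker [0.78590018 0.00945008]
big [0.62822437 0.27870289]
0.65
[[ 0.96   0.281 -0.   ]
 [ 0.281 -0.96  -0.   ]
 [-0.     0.    -1.   ]]
```

Measured sizes agree with the nominal ones to within 2.5 mm. The stop corner is at (0.693,0.167) with yaw about 0.033, and the carrier is at (0.580,-0.051) with yaw about -0.19. I'll push +x with the open fingers as a flat bar, then +y.

jog_arm(increments=[{"tx": 22, "ty": -24, "wz": 0.05, "gripper": 1}, {"tx": 44, "ty": -47, "wz": 0.1, "gripper": 1}, {"tx": 66, "ty": -71, "wz": 0.15, "gripper": 1}, {"tx": 89, "ty": -94, "wz": 0.2, "gripper": 1}, {"tx": 111, "ty": -118, "wz": 0.25, "gripper": 1}])

```text
validation failed for argument at $.in...
```

jog_arm(increments=[{"tx": 22, "ty": -24, "tz": 0, "wx": 0, "wy": 0, "wz": 0.05, "gripper": 1}, {"tx": 44, "ty": -47, "tz": 0, "wx": 0, "wy": 0, "wz": 0.1, "gripper": 1}, {"tx": 66, "ty": -71, "tz": 0, "wx": 0, "wy": 0, "wz": 0.15, "gripper": 1}, {"tx": 89, "ty": -94, "tz": 0, "wx": 0, "wy": 0, "wz": 0.2, "gripper": 1}, {"tx": 111, "ty": -118, "tz": 0, "wx": 0, "wy": 0, "wz": 0.25, "gripper": 1}])

```text
time: 1.07
position: [0.2567, -0.478, 0.2227]
tool_rot: [3.141, 0.051, 0.0]
ft_force: [0.2, 0.4, -0.1]
grip_width: 1.002
grip_force: 0.0
```

jog_arm(increments=[{"tx": 16, "ty": -29, "tz": 0, "wx": 0, "wy": 0, "wz": 0, "gripper": 1}, {"tx": 32, "ty": -58, "tz": 0, "wx": 0, "wy": 0, "wz": 0, "gripper": 1}, {"tx": 48, "ty": -87, "tz": 0, "wx": 0, "wy": 0, "wz": 0, "gripper": 1}, {"tx": 64, "ty": -116, "tz": 0, "wx": 0, "wy": 0, "wz": 0, "gripper": 1}, {"tx": 80, "ty": -145, "tz": 0, "wx": 0, "wy": 0, "wz": 0, "gripper": 1}])

```text
time: 1.48
position: [0.3314, -0.3302, 0.2229]
tool_rot: [3.14, 0.054, 0.001]
ft_force: [1.5, -0.3, 0.5]
grip_width: 1.002
grip_force: 0.0
```

jog_arm(increments=[{"tx": 16, "ty": -29, "tz": 0, "wx": 0, "wy": 0, "wz": 0, "gripper": 1}, {"tx": 32, "ty": -58, "tz": 0, "wx": 0, "wy": 0, "wz": 0, "gripper": 1}, {"tx": 48, "ty": -87, "tz": 0, "wx": 0, "wy": 0, "wz": 0, "gripper": 1}, {"tx": 64, "ty": -116, "tz": 0, "wx": 0, "wy": 0, "wz": 0, "gripper": 1}, {"tx": 80, "ty": -145, "tz": 0, "wx": 0, "wy": 0, "wz": 0, "gripper": 1}])

```text
time: 1.9
position: [0.4063, -0.1825, 0.2229]
tool_rot: [3.14, 0.055, 0.001]
ft_force: [1.0, -0.1, -0.3]
grip_width: 0.999
grip_force: 0.0
```

jog_arm(increments=[{"tx": 15, "ty": -28, "tz": 10, "wx": 0, "wy": 0, "wz": 0, "gripper": 1}, {"tx": 30, "ty": -56, "tz": 20, "wx": 0, "wy": 0, "wz": 0, "gripper": 1}, {"tx": 45, "ty": -84, "tz": 30, "wx": 0, "wy": 0, "wz": 0, "gripper": 1}, {"tx": 60, "ty": -112, "tz": 40, "wx": 0, "wy": 0, "wz": 0, "gripper": 1}, {"tx": 73, "ty": -137, "tz": 50, "wx": 0, "wy": 0, "wz": 0, "gripper": 1}])

```text
time: 2.32
position: [0.4748, -0.0425, 0.1726]
tool_rot: [3.141, 0.056, 0.002]
ft_force: [1.4, -0.2, 0.3]
grip_width: 1.003
grip_force: 0.0
```

jog_arm(increments=[{"tx": 0, "ty": 0, "tz": 35, "wx": 0, "wy": 0, "wz": 0, "gripper": 1}, {"tx": 0, "ty": 0, "tz": 70, "wx": 0, "wy": 0, "wz": 0, "gripper": 1}, {"tx": 0, "ty": 0, "tz": 100, "wx": 0, "wy": 0, "wz": 0, "gripper": 1}, {"tx": 0, "ty": 0, "tz": 130, "wx": 0, "wy": 0, "wz": 0, "gripper": 1}, {"tx": 0, "ty": 0, "tz": 150, "wx": 0, "wy": 0, "wz": 0, "gripper": 1}])

```text
time: 2.73
position: [0.4724, -0.0443, 0.0201]
tool_rot: [-3.141, -0.055, 0.004]
ft_force: [0.6, 0.2, 0.9]
grip_width: 1.001
grip_force: 0.0
```

```bash
python3 - <<'E'
from h import *
import cv2
print(ctrl.get_state()['position'],ctrl.get_state()['ft_force'])
a=vision.get_image('top')['color'][120:260,190:380];b=vision.get_image('side')['color'][130:310,180:460]
a=cv2.resize(a,None,fx=2.6,fy=2.6);b=cv2.resize(b,None,fx=1.6,fy=1.6)
o=np.zeros((370,494+448,3),np.uint8);o=np.zeros((365+290,500,3),np.uint8);o[:364,:494]=a;o[364:364+288,:448]=b
cv2.imwrite('pics/d1.png',o[:600])
E
```

```text
[ 0.47244186 -0.04432585  0.02005291] [0.63269767 0.17101178 0.8708202 ]
```

View pics/d1.png

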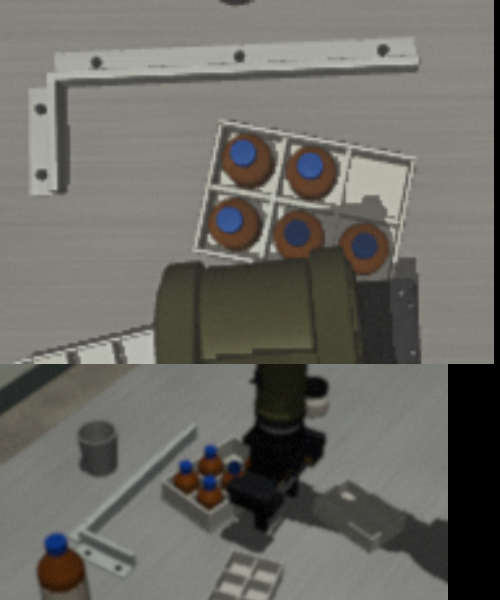

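The hand is down in front of the -x face of the carrier (face at about (300,255) in the picture) and clear of it, with the body above the bottle tops. I start the +x push.

jog_arm(increments=[{"tx": 7, "ty": 0, "tz": 0, "wx": 0, "wy": 0, "wz": 0, "gripper": 1}, {"tx": 14, "ty": 0, "tz": 0, "wx": 0, "wy": 0, "wz": 0, "gripper": 1}, {"tx": 20, "ty": 0, "tz": 0, "wx": 0, "wy": 0, "wz": 0, "gripper": 1}, {"tx": 25, "ty": 0, "tz": 0, "wx": 0, "wy": 0, "wz": 0, "gripper": 1}, {"tx": 30, "ty": 0, "tz": 0, "wx": 0, "wy": 0, "wz": 0, "gripper": 1}])

```text
time: 3.25
position: [0.504, -0.0441, 0.0233]
tool_rot: [3.14, 0.053, -0.002]
ft_force: [-3.9, -0.7, 2.8]
grip_width: 1.001
grip_force: 2.1
```

jog_arm(increments=[{"tx": 5, "ty": 0, "tz": 0, "wx": 0, "wy": 0, "wz": 0, "gripper": 1}, {"tx": 10, "ty": 0, "tz": 0, "wx": 0, "wy": 0, "wz": 0, "gripper": 1}, {"tx": 15, "ty": 0, "tz": 0, "wx": 0, "wy": 0, "wz": 0, "gripper": 1}, {"tx": 20, "ty": 0, "tz": 0, "wx": 0, "wy": 0, "wz": 0, "gripper": 1}, {"tx": 25, "ty": 0, "tz": 0, "wx": 0, "wy": 0, "wz": 0, "gripper": 1}])

```text
time: 3.67
position: [0.5292, -0.043, 0.0225]
tool_rot: [3.141, 0.054, -0.001]
ft_force: [-4.5, -2.4, 2.7]
grip_width: 1.002
grip_force: 2.0
```

jog_arm(increments=[{"tx": 5, "ty": 0, "tz": 0, "wx": 0, "wy": 0, "wz": 0, "gripper": 1}, {"tx": 10, "ty": 0, "tz": 0, "wx": 0, "wy": 0, "wz": 0, "gripper": 1}, {"tx": 15, "ty": 0, "tz": 0, "wx": 0, "wy": 0, "wz": 0, "gripper": 1}, {"tx": 20, "ty": 0, "tz": 0, "wx": 0, "wy": 0, "wz": 0, "gripper": 1}, {"tx": 25, "ty": 0, "tz": 0, "wx": 0, "wy": 0, "wz": 0, "gripper": 1}])

```text
time: 4.08
position: [0.554, -0.0414, 0.0225]
tool_rot: [-3.141, -0.056, 0.002]
ft_force: [-6.2, -1.1, 4.1]
grip_width: 1.005
grip_force: 3.0
```

jog_arm(increments=[{"tx": 4, "ty": 0, "tz": 0, "wx": 0, "wy": 0, "wz": 0, "gripper": 1}, {"tx": 8, "ty": 0, "tz": 0, "wx": 0, "wy": 0, "wz": 0, "gripper": 1}, {"tx": 11, "ty": 0, "tz": 0, "wx": 0, "wy": 0, "wz": 0, "gripper": 1}, {"tx": 14, "ty": 0, "tz": 0, "wx": 0, "wy": 0, "wz": 0, "gripper": 1}, {"tx": 16, "ty": 0, "tz": 0, "wx": 0, "wy": 0, "wz": 0, "gripper": 1}])

```text
time: 4.5
position: [0.5701, -0.0404, 0.0225]
tool_rot: [-3.14, -0.056, 0.001]
ft_force: [-5.2, 0.6, 4.2]
grip_width: 1.002
grip_force: 2.7
```

```bash
python3 - <<'E'
from h import *
import cv2
s=ctrl.get_state();print(s['time'],s['position'],s['ft_force'])
a=vision.get_image('top')['color'][128:240,190:360]
cv2.imwrite('pics/d2.png',cv2.convertScaleAbs(cv2.resize(a,None,fx=4.7,fy=4.7,interpolation=cv2.INTER_CUBIC),alpha=1.3))
E
```

```text
4.5 [ 0.57011054 -0.04038798  0.02245626] [-5.2428212   0.59139803  4.19031086]
```

View pics/d2.png

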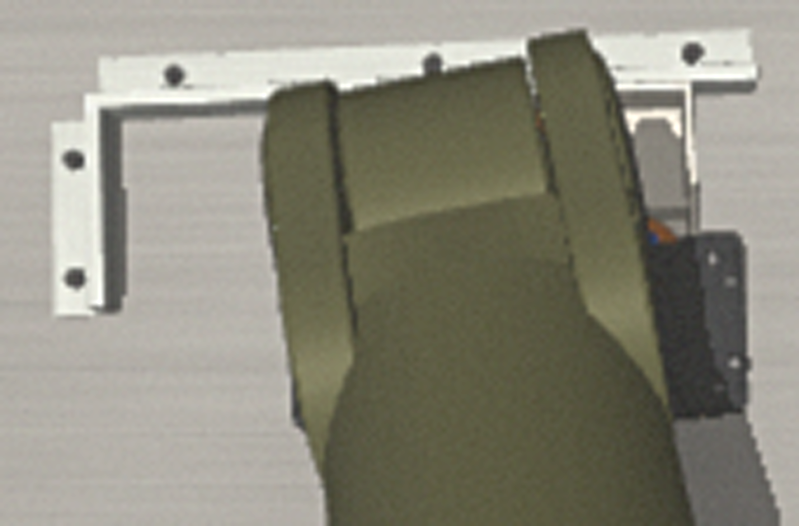

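The carrier's -y end is visible at (690,90)-(695,235), squared up and nearly at the rail. I press on slowly until the force rises.

jog_arm(increments=[{"tx": 1, "ty": 0, "tz": 0, "wx": 0, "wy": 0, "wz": 0, "gripper": 1}, {"tx": 2, "ty": 0, "tz": 0, "wx": 0, "wy": 0, "wz": 0, "gripper": 1}, {"tx": 3, "ty": 0, "tz": 0, "wx": 0, "wy": 0, "wz": 0, "gripper": 1}, {"tx": 4, "ty": 0, "tz": 0, "wx": 0, "wy": 0, "wz": 0, "gripper": 1}, {"tx": 5, "ty": 0, "tz": 0, "wx": 0, "wy": 0, "wz": 0, "gripper": 1}])

```text
time: 4.97
position: [0.5734, -0.0405, 0.0224]
tool_rot: [-3.141, -0.055, 0.006]
ft_force: [-10.4, -0.1, 8.7]
grip_width: 0.999
grip_force: 5.4
```

jog_arm(increments=[{"tx": 1, "ty": 0, "tz": 0, "wx": 0, "wy": 0, "wz": 0, "gripper": 1}, {"tx": 2, "ty": 0, "tz": 0, "wx": 0, "wy": 0, "wz": 0, "gripper": 1}, {"tx": 3, "ty": 0, "tz": 0, "wx": 0, "wy": 0, "wz": 0, "gripper": 1}, {"tx": 3, "ty": 0, "tz": 0, "wx": 0, "wy": 0, "wz": 0, "gripper": 1}, {"tx": 3, "ty": 0, "tz": 0, "wx": 0, "wy": 0, "wz": 0, "gripper": 1}])

```text
time: 5.38
position: [0.5734, -0.0406, 0.0221]
tool_rot: [3.141, 0.055, -0.016]
ft_force: [-16.2, 1.1, 11.2]
grip_width: 0.998
grip_force: 8.0
```

It's blocked at 16 N, so it's flush with the long rail. Now I back out, rise and go round to the -y face.

jog_arm(increments=[{"tx": -5, "ty": 0, "tz": 0, "wx": 0, "wy": 0, "wz": 0, "gripper": 1}, {"tx": -14, "ty": 0, "tz": 0, "wx": 0, "wy": 0, "wz": 0, "gripper": 1}, {"tx": -24, "ty": 0, "tz": 0, "wx": 0, "wy": 0, "wz": 0, "gripper": 1}, {"tx": -34, "ty": 0, "tz": 0, "wx": 0, "wy": 0, "wz": 0, "gripper": 1}, {"tx": -42, "ty": 0, "tz": 0, "wx": 0, "wy": 0, "wz": 0, "gripper": 1}])

```text
time: 5.8
position: [0.5351, -0.0426, 0.0226]
tool_rot: [3.141, 0.055, 0.001]
ft_force: [0.0, 0.1, -0.4]
grip_width: 1.003
grip_force: 0.0
```

jog_arm(increments=[{"tx": 0, "ty": 0, "tz": -25, "wx": 0, "wy": 0, "wz": 0, "gripper": 1}, {"tx": 0, "ty": 0, "tz": -60, "wx": 0, "wy": 0, "wz": 0, "gripper": 1}, {"tx": 0, "ty": 0, "tz": -95, "wx": 0, "wy": 0, "wz": 0, "gripper": 0.4}, {"tx": 0, "ty": 0, "tz": -130, "wx": 0, "wy": 0, "wz": 0, "gripper": 0.4}, {"tx": 0, "ty": 0, "tz": -150, "wx": 0, "wy": 0, "wz": 0, "gripper": 0.4}])

```text
time: 6.22
position: [0.5374, -0.0423, 0.1767]
tool_rot: [3.139, 0.055, 0.009]
ft_force: [1.2, -0.6, 0.5]
grip_width: 0.85
grip_force: 0.0
```

jog_arm(increments=[{"tx": 22, "ty": 24, "tz": 0, "wx": 0, "wy": 0, "wz": -0.12, "gripper": 0.4}, {"tx": 44, "ty": 48, "tz": 0, "wx": 0, "wy": 0, "wz": -0.24, "gripper": 0.4}, {"tx": 66, "ty": 72, "tz": 0, "wx": 0, "wy": 0, "wz": -0.36, "gripper": 0.4}, {"tx": 88, "ty": 96, "tz": 0, "wx": 0, "wy": 0, "wz": -0.48, "gripper": 0.4}, {"tx": 109, "ty": 120, "tz": 0, "wx": 0, "wy": 0, "wz": -0.6, "gripper": 0.4}])

```text
time: 6.63
position: [0.6498, -0.16, 0.1727]
tool_rot: [2.981, 0.988, 0.001]
ft_force: [0.5, 0.1, 1.0]
grip_width: 0.479
grip_force: 0.0
```

jog_arm(increments=[{"tx": 0, "ty": 0, "tz": 0, "wx": 0, "wy": 0, "wz": -0.12, "gripper": 0.4}, {"tx": 0, "ty": 0, "tz": 0, "wx": 0, "wy": 0, "wz": -0.24, "gripper": 0.4}, {"tx": 0, "ty": 0, "tz": 0, "wx": 0, "wy": 0, "wz": -0.36, "gripper": 0.4}, {"tx": 0, "ty": 0, "tz": 0, "wx": 0, "wy": 0, "wz": -0.48, "gripper": 0.4}, {"tx": 0, "ty": 0, "tz": 0, "wx": 0, "wy": 0, "wz": -0.6, "gripper": 0.4}])

```text
time: 7.05
position: [0.6488, -0.1586, 0.1725]
tool_rot: [2.556, 1.826, 0.001]
ft_force: [0.4, 0.8, -0.4]
grip_width: 0.398
grip_force: 0.0
```

jog_arm(increments=[{"tx": 0, "ty": 0, "tz": 0, "wx": 0, "wy": 0, "wz": -0.12, "gripper": 0.4}, {"tx": 0, "ty": 0, "tz": 0, "wx": 0, "wy": 0, "wz": -0.24, "gripper": 0.4}, {"tx": 0, "ty": 0, "tz": 0, "wx": 0, "wy": 0, "wz": -0.37, "gripper": 0.4}, {"tx": 0, "ty": 0, "tz": 0, "wx": 0, "wy": 0, "wz": -0.37, "gripper": 0.4}, {"tx": 0, "ty": 0, "tz": 0, "wx": 0, "wy": 0, "wz": -0.37, "gripper": 0.4}])

```text
time: 7.47
position: [0.6488, -0.1587, 0.1725]
tool_rot: [2.187, 2.255, 0.0]
ft_force: [0.4, 0.2, 0.2]
grip_width: 0.401
grip_force: 0.0
```

```bash
python3 - <<'E'
from h import *
import cv2
from scipy.spatial.transform import Rotation as Ro
s=ctrl.get_state();print(s['time'],s['position'],s['ft_force'],s['grip_width'],Ro.from_rotvec(s['tool_rot']).as_matrix().round(3).tolist())
a=vision.get_image('top')['color'][128:240,190:360]
cv2.imwrite('pics/d3.png',cv2.convertScaleAbs(cv2.resize(a,None,fx=4.7,fy=4.7,interpolation=cv2.INTER_CUBIC),alpha=1.3))
E
```

```text
7.4667 [ 0.64878256 -0.1587401   0.17247964] [0.38910885 0.1572593  0.16826928] 0.4005906557299634 [[-0.031, 1.0, 0.0], [1.0, 0.031, -0.0], [-0.0, 0.0, -1.0]]
```

View pics/d3.png

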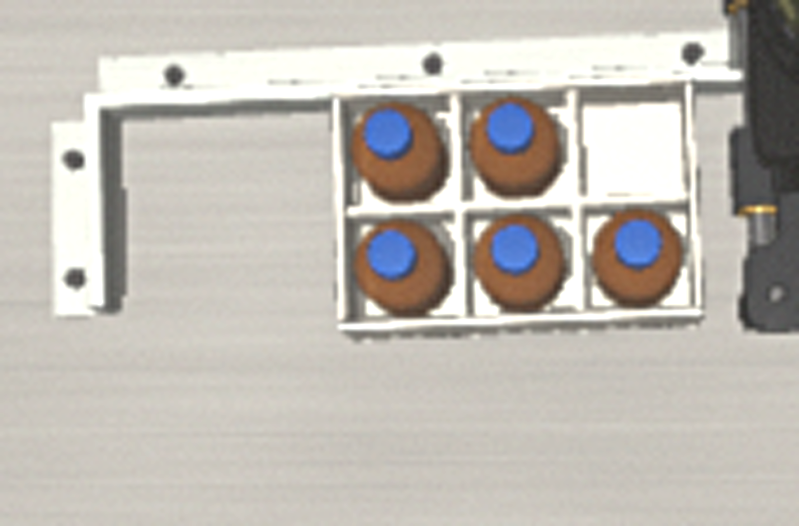

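The carrier lies flush along the long rail: corners (335,97), (690,82), (703,313) and (340,328), with its edge parallel to the rail. I descend behind the -y face and push +y.

jog_arm(increments=[{"tx": 0, "ty": 0, "tz": 35, "wx": 0, "wy": 0, "wz": 0, "gripper": 0.4}, {"tx": 0, "ty": 0, "tz": 70, "wx": 0, "wy": 0, "wz": 0, "gripper": 0.4}, {"tx": 0, "ty": 0, "tz": 100, "wx": 0, "wy": 0, "wz": 0, "gripper": 0.4}, {"tx": 0, "ty": 0, "tz": 130, "wx": 0, "wy": 0, "wz": 0, "gripper": 0.4}, {"tx": 0, "ty": 0, "tz": 150, "wx": 0, "wy": 0, "wz": 0, "gripper": 0.4}])

```text
time: 7.93
position: [0.6473, -0.1586, 0.0194]
tool_rot: [-2.185, -2.254, 0.003]
ft_force: [-0.5, -0.5, 0.2]
grip_width: 0.401
grip_force: 0.0
```

jog_arm(increments=[{"tx": 7, "ty": 0, "tz": 0, "wx": 0, "wy": 0, "wz": 0, "gripper": 0.4}, {"tx": 15, "ty": 0, "tz": 0, "wx": 0, "wy": 0, "wz": 0, "gripper": 0.4}, {"tx": 22, "ty": 0, "tz": 0, "wx": 0, "wy": 0, "wz": 0, "gripper": 0.4}, {"tx": 27, "ty": 0, "tz": 0, "wx": 0, "wy": 0, "wz": 0, "gripper": 0.4}, {"tx": 32, "ty": 0, "tz": 0, "wx": 0, "wy": 0, "wz": 0, "gripper": 0.4}])

```text
time: 8.35
position: [0.6495, -0.1275, 0.0249]
tool_rot: [2.18, 2.255, -0.0]
ft_force: [0.2, -6.6, 2.9]
grip_width: 0.399
grip_force: 2.7
```

jog_arm(increments=[{"tx": 5, "ty": 0, "tz": 0, "wx": 0, "wy": 0, "wz": 0, "gripper": 0.4}, {"tx": 10, "ty": 0, "tz": 0, "wx": 0, "wy": 0, "wz": 0, "gripper": 0.4}, {"tx": 15, "ty": 0, "tz": 0, "wx": 0, "wy": 0, "wz": 0, "gripper": 0.4}, {"tx": 20, "ty": 0, "tz": 0, "wx": 0, "wy": 0, "wz": 0, "gripper": 0.4}, {"tx": 25, "ty": 0, "tz": 0, "wx": 0, "wy": 0, "wz": 0, "gripper": 0.4}])

```text
time: 8.77
position: [0.6486, -0.105, 0.0249]
tool_rot: [2.182, 2.252, -0.002]
ft_force: [0.1, -6.2, 3.7]
grip_width: 0.397
grip_force: 3.1
```

jog_arm(increments=[{"tx": 5, "ty": 0, "tz": 0, "wx": 0, "wy": 0, "wz": 0, "gripper": 0.4}, {"tx": 10, "ty": 0, "tz": 0, "wx": 0, "wy": 0, "wz": 0, "gripper": 0.4}, {"tx": 15, "ty": 0, "tz": 0, "wx": 0, "wy": 0, "wz": 0, "gripper": 0.4}, {"tx": 20, "ty": 0, "tz": 0, "wx": 0, "wy": 0, "wz": 0, "gripper": 0.4}, {"tx": 25, "ty": 0, "tz": 0, "wx": 0, "wy": 0, "wz": 0, "gripper": 0.4}])

```text
time: 9.18
position: [0.6478, -0.0801, 0.0249]
tool_rot: [2.182, 2.252, -0.003]
ft_force: [0.3, -6.9, 4.1]
grip_width: 0.396
grip_force: 3.3
```

jog_arm(increments=[{"tx": 5, "ty": 0, "tz": 0, "wx": 0, "wy": 0, "wz": 0, "gripper": 0.4}, {"tx": 10, "ty": 0, "tz": 0, "wx": 0, "wy": 0, "wz": 0, "gripper": 0.4}, {"tx": 15, "ty": 0, "tz": 0, "wx": 0, "wy": 0, "wz": 0, "gripper": 0.4}, {"tx": 20, "ty": 0, "tz": 0, "wx": 0, "wy": 0, "wz": 0, "gripper": 0.4}, {"tx": 25, "ty": 0, "tz": 0, "wx": 0, "wy": 0, "wz": 0, "gripper": 0.4}])

```text
time: 9.6
position: [0.6469, -0.0552, 0.0249]
tool_rot: [2.182, 2.252, -0.003]
ft_force: [-0.1, -6.0, 5.3]
grip_width: 0.403
grip_force: 3.4
```

jog_arm(increments=[{"tx": 5, "ty": 0, "tz": 0, "wx": 0, "wy": 0, "wz": 0, "gripper": 0.4}, {"tx": 10, "ty": 0, "tz": 0, "wx": 0, "wy": 0, "wz": 0, "gripper": 0.4}, {"tx": 15, "ty": 0, "tz": 0, "wx": 0, "wy": 0, "wz": 0, "gripper": 0.4}, {"tx": 20, "ty": 0, "tz": 0, "wx": 0, "wy": 0, "wz": 0, "gripper": 0.4}, {"tx": 25, "ty": 0, "tz": 0, "wx": 0, "wy": 0, "wz": 0, "gripper": 0.4}])

```text
time: 10.02
position: [0.6461, -0.0302, 0.0249]
tool_rot: [2.182, 2.252, -0.003]
ft_force: [-0.9, -7.1, 5.0]
grip_width: 0.404
grip_force: 3.5
```

jog_arm(increments=[{"tx": 2, "ty": 0, "tz": 0, "wx": 0, "wy": 0, "wz": 0, "gripper": 0.4}, {"tx": 4, "ty": 0, "tz": 0, "wx": 0, "wy": 0, "wz": 0, "gripper": 0.4}, {"tx": 6, "ty": 0, "tz": 0, "wx": 0, "wy": 0, "wz": 0, "gripper": 0.4}, {"tx": 8, "ty": 0, "tz": 0, "wx": 0, "wy": 0, "wz": 0, "gripper": 0.4}, {"tx": 10, "ty": 0, "tz": 0, "wx": 0, "wy": 0, "wz": 0, "gripper": 0.4}])

```text
time: 10.43
position: [0.6458, -0.0204, 0.0248]
tool_rot: [2.182, 2.252, -0.003]
ft_force: [-0.9, -6.9, 5.5]
grip_width: 0.398
grip_force: 3.5
```

jog_arm(increments=[{"tx": 1, "ty": 0, "tz": 0, "wx": 0, "wy": 0, "wz": 0, "gripper": 0.4}, {"tx": 2, "ty": 0, "tz": 0, "wx": 0, "wy": 0, "wz": 0, "gripper": 0.4}, {"tx": 3, "ty": 0, "tz": 0, "wx": 0, "wy": 0, "wz": 0, "gripper": 0.4}, {"tx": 4, "ty": 0, "tz": 0, "wx": 0, "wy": 0, "wz": 0, "gripper": 0.4}, {"tx": 5, "ty": 0, "tz": 0, "wx": 0, "wy": 0, "wz": 0, "gripper": 0.4}])

```text
time: 10.85
position: [0.6457, -0.017, 0.0249]
tool_rot: [2.181, 2.25, -0.006]
ft_force: [-0.3, -11.0, 5.9]
grip_width: 0.4
grip_force: 5.3
```

jog_arm(increments=[{"tx": 1, "ty": 0, "tz": 0, "wx": 0, "wy": 0, "wz": 0, "gripper": 0.4}, {"tx": 2, "ty": 0, "tz": 0, "wx": 0, "wy": 0, "wz": 0, "gripper": 0.4}, {"tx": 3, "ty": 0, "tz": 0, "wx": 0, "wy": 0, "wz": 0, "gripper": 0.4}, {"tx": 3, "ty": 0, "tz": 0, "wx": 0, "wy": 0, "wz": 0, "gripper": 0.4}, {"tx": 3, "ty": 0, "tz": 0, "wx": 0, "wy": 0, "wz": 0, "gripper": 0.4}])

```text
time: 11.27
position: [0.6456, -0.017, 0.0249]
tool_rot: [2.182, 2.247, -0.01]
ft_force: [-1.5, -13.3, 8.0]
grip_width: 0.399
grip_force: 6.6
```

jog_arm(increments=[{"tx": -6, "ty": 0, "tz": 0, "wx": 0, "wy": 0, "wz": 0, "gripper": 0.4}, {"tx": -16, "ty": 0, "tz": 0, "wx": 0, "wy": 0, "wz": 0, "gripper": 0.4}, {"tx": -28, "ty": 0, "tz": 0, "wx": 0, "wy": 0, "wz": 0, "gripper": 0.4}, {"tx": -40, "ty": 0, "tz": 0, "wx": 0, "wy": 0, "wz": 0, "gripper": 0.4}, {"tx": -50, "ty": 0, "tz": 0, "wx": 0, "wy": 0, "wz": 0, "gripper": 0.4}])

```text
time: 11.68
position: [0.6456, -0.06, 0.0225]
tool_rot: [2.184, 2.258, -0.0]
ft_force: [-0.9, -0.7, 0.5]
grip_width: 0.402
grip_force: 0.0
```

jog_arm(increments=[{"tx": 0, "ty": 0, "tz": -25, "wx": 0, "wy": 0, "wz": 0, "gripper": 0.4}, {"tx": 0, "ty": 0, "tz": -60, "wx": 0, "wy": 0, "wz": 0, "gripper": 0.4}, {"tx": 0, "ty": 0, "tz": -95, "wx": 0, "wy": 0, "wz": 0, "gripper": 0.4}, {"tx": -20, "ty": 0, "tz": -130, "wx": 0, "wy": 0, "wz": 0, "gripper": 0.4}, {"tx": -50, "ty": 0, "tz": -150, "wx": 0, "wy": 0, "wz": 0, "gripper": 0.4}])

```text
time: 12.1
position: [0.649, -0.1044, 0.1774]
tool_rot: [2.174, 2.265, 0.008]
ft_force: [1.5, 0.1, 0.5]
grip_width: 0.402
grip_force: 0.0
```

```bash
python3 - <<'E'
from h import *
import cv2
s=ctrl.get_state();print(s['time'],s['position'],s['ft_force'])
a=vision.get_image('top')['color'][128:240,190:360]
cv2.imwrite('pics/d4.png',cv2.convertScaleAbs(cv2.resize(a,None,fx=4.7,fy=4.7,interpolation=cv2.INTER_CUBIC),alpha=1.15))
E
```

```text
12.1 [ 0.64904735 -0.10435397  0.17741411] [1.46147157 0.06714295 0.54896588]
```

View pics/d4.png

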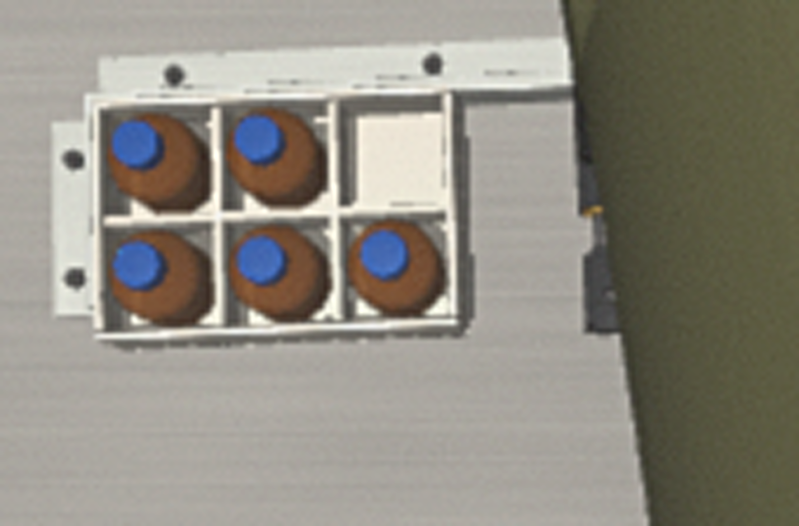

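The carrier sits in the corner against both rails: corners about (450,92), (459,327) and (97,340), all bottles upright and the hand clear. A number check follows.

```bash
python3 - <<'E'
from h import *
import cv2
im=vision.get_image('top')
W=lambda p:world(im,crop(p,190,128,4.7),.045)
a=np.array([.6927,.1666]);th=.0335;R=np.array([[np.cos(th),-np.sin(th)],[np.sin(th),np.cos(th)]])
for n,P in [('now',[(452,91),(461,327),(96,340)]),('prev',[(692,82),(703,314),(339,328)])]:
    P=[(W(p)-a)@R for p in P]; print(n,np.round(P,4),'ang x',np.arctan2(*(P[0]-P[1])[::-1]),'ang y',np.arctan2(-(P[2]-P[1])[0],(P[2]-P[1])[1]))
g=cv2.cvtColor(im['color'],cv2.COLOR_BGR2GRAY).astype(float)
# sub-pixel lower and right outer edges
def edge(pts):
    l=cv2.fitLine(np.float32(pts),cv2.DIST_HUBER,0,.01,.01).ravel();return l
low=[]
for u in range(216,283,3):
    v0=(333/4.7+128); r=np.arange(int(v0)-5,int(v0)+6);c=g[r,u];i=np.argmax(c); low.append((u,r[i]+0.0))
l=edge(low);p,q=l[2:]-l[:2]*30,l[2:]+l[:2]*30
P=[(world(im,x,.045)-a)@R for x in (p,q)];d=P[0]-P[1];print('low edge',np.round(P,4),np.arctan2(-d[0],d[1]))
for t in ['jar','beaker','big_bottle']:
    print(t,[(np.round(d['bbox']).tolist(),round(d['conf'],2)) for d in vision.spot_in('top',t)][:1])
E
```

```text
now [[-0.0033 -0.1709]
 [-0.1167 -0.1715]
 [-0.1157  0.0007]] ang x 0.005137178019395915 ang y -0.005846587961971813
prev [[-0.0039 -0.2854]
 [-0.1153 -0.2854]
 [-0.1147 -0.114 ]] ang x 0.0002699127017514223 ang y -0.003005401102652974
low edge [[-0.1143 -0.02  ]
 [-0.1121 -0.1529]] 0.016360154582016687
jar []
beaker [([260.0, 82.0, 292.0, 119.0], 0.94)]
big_bottle [([128.0, 157.0, 183.0, 194.0], 0.63)]
```

```bash
python3 -c "
from bench import ctrl
print(ctrl.close_job())"
```

```text
the job is handed in; nothing more can be done
None
```

I pushed the carrier into the corner and handed the job in; the call gave no verdict. It measured within about 2 mm and 0.02 rad of flush and square with both rails, with the bottles upright, the hand clear, and the beaker and big bottle unmoved. The jar was hidden by the arm in the last check, but the hand never went near it.

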